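# Shut the reject bin's gate and pin it

## Task

Swing the bar gate of the reject bin fully shut, then take the drop pin out of its parking block and push it down through the eye on the gate into the catch block until the side ball clicks into its groove and the pin is fully home. Push it by feel and do not ram it against the bottom, let go of it, and leave the rejects in the bin and the tools on the bench where they are.

Things in the scene. Friction and masses are not known exactly. Their poses are not given: they have to be found in the camera images.
- bin: Reject bin of stainless sheet, fixed to the bench: 200 (x) by 180 mm (y), 115 mm high, its open front facing its -y. Origin at bench level at the middle of the front edge; walls and contents lie at y 0 to 180 mm; a foot strip 4 mm thick runs along the front at y -46 to 12 mm. Its z is up.
- gate (a joint): Angle of the bar gate in rad: 0 fully shut against its buffers, growing as the free end swings out to the bin's -y. It stays where it is left (light friction, under 1 N at the free end). The gate is 180 mm long, of aluminium bars 8 to 12 mm thick, from 15 to 114 mm above the bench; shut, it lies along the bin's x axis.
- bin_hinge (a point): Point at bench level on the gate's upright hinge line, at the near end of the bin's front (bin x -90, y -14 mm). From it the gate runs in the direction of the bin's +x axis, turned clockwise seen from above by the gate angle.
- gate_post_top (a point): Top of the round upright post (12 mm thick) at the gate's free end, 180 mm from the hinge line, 114 mm above the bench. Past it a flat lug, 34 mm wide, 8 mm thick, top face 92 mm above the bench, carries the eye: a 17 mm through hole, 50 mm beyond the post (230 mm from the hinge line).
- bin_pin_axis (a point): Point at bench level straight below the bore of the catch block (bin x 140, y -14 mm); with the gate shut the eye is in line above it. The catch block is steel, 34 mm square, 50 mm high, its upright bore 13 mm wide, 44 mm deep, closed below. It is clamped in a slotted bracket at a height that is not measured: its top is 56 to 80 mm, the bottom of the bore 12 to 36 mm above the bench.
- pin_knob (a point): Centre of the ribbed black knob of the upright drop pin, the part to grasp: round, 22 mm thick, 44 mm high. Pin 160 g. Below: a steel collar 31 mm wide (its top 22, its underside 27 mm below this point), then a 12 mm shank ending 117 mm below this point in a nose tapering to 6 mm over 3 mm; the groove lies 24 to 35 mm above the tip. Fully home, this point is 129 to 153 mm above the bench.
- park_mouth (a point): Mouth of the hole in the parking block, a plain steel block 50 mm square and 36 mm high fixed to the bench, hole 13.5 mm wide and 30 mm deep, in which the drop pin stands loose at the start (lift it straight up).
- carabiner_centre (a point): Cracked blue carabiner, 110 by 70 mm, 11 mm thick, lying in the bin. Leave it.
- snapgate_centre (a point): Bent orange snapgate, 75 by 45 mm, 10 mm thick, lying in the bin. Leave it.
- eyebolt_centre (a point): Steel eyebolt, 120 mm long, eye 54 mm wide, 12 mm thick, lying on the bench; the point is near its middle. Leave it.
- gauge_centre (a point): Brass pin gauge, 110 mm long, handle 16 mm thick, lying on the bench; the point is the middle of its handle. Leave it.
- catch_bracket (a point): Top edge, in the middle, of the slotted bracket behind the catch block (80 mm above the bench). In the bore a sprung 10 mm steel ball stands 2.7 mm into the pin's way, on the bin's +x side, 29 mm above the bottom. The nose meets it (a push of 5 to 10 N), drags past (2 to 5 N), then it snaps into the groove and draws the pin down onto the hard bottom. Pressing there with over 20 N is ramming.

How it is judged:
On the way:
1. the gate is fully shut (value of joint gate below 0.035 rad), for 0.2 s.
At the end, for the whole second after the job is handed in: Gate shut (under 0.035 rad); drop pin upright (within 5 degrees) in the bore, knob centre within 8 mm of its axis and under 156 mm above the bench; the ball dropped into the groove, so that pin and catch press on each other with under 6 N; pin let go and at rest (value of joint gate below 0.035 rad and horizontal distance between pin_knob and bin_pin_axis below 0.008 m and height (world z) of pin_knob below 0.156 m and angle between pin_knob's own z axis and vertical below 0.09 rad and contact force between pin and bin below 6 N and linear speed of pin below 0.02 m/s); the robot touches nothing.
It fails at once if the pin is pressed on the bin, gate or catch block with more than 40 N (contact force between pin and bin above 40 N).
It fails at once if the eyebolt, the pin gauge or a reject in the bin is moved by more than 30 mm (distance of any of eyebolt_centre, gauge_centre, carabiner_centre, snapgate_centre from where it was at the start of the episode above 0.03 m).
It also fails if it takes over 64 s, if anything falls off the work surface, if the arm or the gripper's body presses on something with over 40 N, if the wrist force passes 120 N, or if a joint passes its speed limit or range.

## Robot

A 6-joint arm with a two-finger parallel gripper is mounted at the origin on the work surface. World frame = base frame: x ahead of the robot, y to its left, z up, the work surface at z = 0. Lengths are in m, angles in rad, forces in N, time in s.
With the tool pointing down it reaches from about 0.225 to 0.725 m from the base axis. Payload 3.1 kg.
Tool frame: the origin (TCP) lies on the mounting face of the last link; the fingertips stand tcp_to_tips ahead of it and the grasp point (between the pads) lies 155 mm ahead of it (tcp_to_tips is the distance from the TCP to the fingertips, in m); z points along the fingers, y is the direction in which the jaws open and shut (so a half turn about z gives the same grasp; the last joint's range is limited). The gripper opens to 85 mm and grips with 20 to 120 N. Pads are 22 mm wide; open, the fingers measure 114 mm over their backs; the gripper's body (76 mm by 85 mm) begins 54 mm behind the grasp point. The pads swing forward as they close: fully open they stand 13 mm farther back than shut.
Start: joints at [1.153, 0.048, 0.099, 1.622, 0, 1.443], TCP at [0.15, 0.503, 0.405] pointing down, gripper open.
Joint ranges: [-2.91, 2.91], [-0.99, 1.94], [-1.21, 1.42], [-2.12, 2.29], [-1.49, 1.47], [-3.14, 3.14]. Speed limits (rad/s): [2.79, 2.79, 3.14, 3.14, 3.14, 3.14].

## Interface

Orientations are given as a rotation vector (axis times angle).
In Python, from station import * gives the robot as it stands.
- The arm moves only by the shell command python3 -m inch 'ROWS' [FORCE]. ROWS is JSON, a list of rows, each a list of 3 entries, a list of its own where there are three numbers: the turn, a rotation vector about the world's x, y, z in rad, then the shift along the world's x, y, z in mm, then the opening, from -1 (shut) to 1 (fully open), so that 0 is half open. In form: [[[wx, wy, wz], [dx, dy, dz], claw], ...]. A call has 1 to 10 rows; each row is the pose to reach, as a shift and turn from the pose commanded when the call began; what a row does not reach only later rows make up. A row lasts 1/8 s, in which the tool goes at most 62.5 mm and 10.7 degrees, less where a joint would pass 70% of its speed; a pose out of reach is approached as far as the arm can. A call with a gripper value outside its range is refused whole. The fingers move at their own pace and stop on an object; FORCE is the grip in N (left out, the last holds). Time passes only in rows, so rows that repeat a pose let the fingers close. It gives the time, the measured TCP pose, the force and the opening at its end, in the units of the state.
- get_obs(): the state, without advancing time (a new reading comes with each control period).
- snapshot(name): name is "scene" or "side" or "wrist"; returns a dict with "color" (480x640x3 uint8, red, green, blue), "range_z" (480x640 float32, m along the optical axis (not along the pixel's ray), 0 where there is no reading), "fx", "fy", "cx", "cy" (pixels), "rvec" (rotation vector, rad) and "tvec" (3), from world to camera coordinates, as OpenCV has them; the wrist camera has in their place "hand_eye" (4x4, takes a point from camera to tool coordinates, whose origin is the TCP and whose axes are the flange's). Camera axes: x right, y down, z forward; pixel columns grow to the right and rows downward; lengths in m; the calibration is good to about 2 mm. A picture is of the moment at which its call begins: read the wrist's pose just before it.
- sign_off(): hands the job in, once; it reports no verdict.
The state is a dict: "t": time; "joint_positions": joint angles; "qvel": joint speeds; "joint_torque": joint torques, N m; "eef_pos": TCP position; "tcp_rot": TCP orientation; "ft_force": force on the tool from outside, world axes, zero at the start; "torque": the same for the moment, N m; "finger_gap": finger opening in m.
Only numpy, scipy, OpenCV 4.12 (cv2) and the standard library are available. Lean on these libraries where they do the work, as an engineer would, in place of code of your own. Each camera call takes 0.05 s, during which the arm holds its last target. There are 200 camera calls.

## Working session

There is one attempt and no reset: what is moved stays moved. The work goes in short steps, Python scripts to look and compute and a shell command to move; the robot and the scene stay as the last step left them, time stands still between calls to the robot, and variables do not carry over. Pictures are saved under pics/ and viewed, about 8 in all and at most 12, crops included, and the job is handed in when it is done.

```bash
ls; mkdir -p pics; cat > h.py <<'E'
from station import *
import numpy as np, cv2
from scipy.spatial.transform import Rotation as R
def cam(s,obs=None):
    if 'rvec' in s:
        Rm=R.from_rotvec(np.ravel(s['rvec'])).as_matrix(); return Rm.T, -Rm.T@np.ravel(s['tvec'])
    T=np.eye(4);T[:3,:3]=R.from_rotvec(obs['tcp_rot']).as_matrix();T[:3,3]=obs['eef_pos'];T=T@np.array(s['hand_eye']);return T[:3,:3],T[:3,3]
def cloud(s,obs=None):
    Rm,t=cam(s,obs);z=s['range_z'];v,u=np.mgrid[:480,:640]
    P=np.stack([(u-s['cx'])/s['fx']*z,(v-s['cy'])/s['fy']*z,z],-1)
    P=P@Rm.T+t;P[z==0]=np.nan;return P
def plane(s,u,v,h,obs=None):
    Rm,t=cam(s,obs);d=Rm@np.array([(u-s['cx'])/s['fx'],(v-s['cy'])/s['fy'],1]);return t+d*(h-t[2])/d[2]
def save(s,n):cv2.imwrite('pics/'+n+'.png',s['color'][:,:,::-1])
E
python3 - <<'E'
from h import *
import pickle
o=get_obs();print(o)
D={}
for n in ['scene','side','wrist']:
    s=snapshot(n);D[n]=s;save(s,n+'0');print(n,cam(s,o)[1],s['fx'])
pickle.dump((o,D),open('d0.pkl','wb'))
E
```

```text
pics
{'t': 0.0, 'joint_positions': array([1.15319244e+00, 4.87652236e-02, 9.75842946e-02, 1.62201825e+00,
       2.95734601e-06, 1.44304478e+00]), 'qvel': array([ 5.14476549e-04, -5.14980787e-04, -1.48808529e-03,  3.68688251e-04,
        1.21386453e-03, -2.09274268e-05]), 'joint_torque': array([ 1.08347415e-04, -3.38780344e+01,  3.20016968e+01,  2.01204198e-02,
       -1.42156464e-04,  1.72489713e-06]), 'eef_pos': array([0.14995243, 0.50291128, 0.40350237]), 'tcp_rot': array([-0.45361268, -3.10801276,  0.00363294]), 'ft_force': array([ 0.11037229,  0.3109181 , -0.82848153]), 'torque': array([-0.0033456 , -0.02778868,  0.05133635]), 'finger_gap': 0.08563596416572346}
scene [ 0.89722846 -0.53228107  0.8951182 ] 480.08085600338615
side [0.42759135 0.61806521 0.68530433] 436.49196141407117
wrist [0.08215645 0.52458643 0.373645  ] 389.4111993323928
```

View pics/scene0.png

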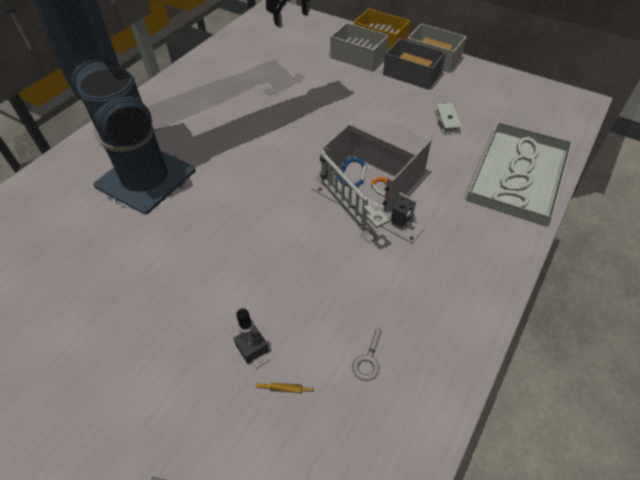

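View pics/side0.png

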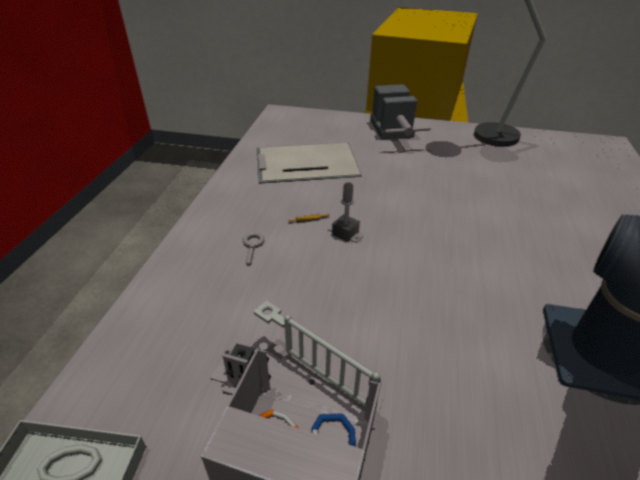

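The scene view shows the bin around (375,170) with the gate ajar, its eye at about (377,215) and the catch block at (402,212). The knob is at (243,318) and the parking block at (252,345). The gauge lies at (285,388) and the eyebolt at (368,360). The side view has the gate eye at (270,313), the catch block at (240,362) and the knob at (348,193).

```bash
python3 - <<'E'
from h import *
import pickle
o,D=pickle.load(open('d0.pkl','rb'))
a=D['scene']['color'][115:255,300:440];b=D['side']['color'][290:430,200:400]
f=lambda x,k:cv2.resize(x,None,fx=k,fy=k,interpolation=cv2.INTER_CUBIC)
A=f(a,4)[:,:,::-1]
cv2.imwrite('pics/c1.png',A);
B=f(b,4)[:,:,::-1];cv2.imwrite('pics/c2.png',B)
S=cloud(D['scene']);T=cloud(D['side'])
for n,P,pts in [('scene',S,[(243,318),(252,340),(377,215),(402,200),(368,215),(285,388),(368,370),(322,158),(430,140)]),('side',T,[(348,193),(346,222),(262,310),(278,320),(240,352),(290,325),(376,378)])]:
    for u,v in pts: print(n,u,v,P[v,u].round(3))
# merged height map of the bin zone
M=np.concatenate([S.reshape(-1,3),T.reshape(-1,3)])
m=(M[:,2]>.104)&(M[:,2]<.125)&(M[:,0]>.25)&(M[:,0]<.85)&(abs(M[:,1])<.5)
print(m.sum(),np.nanmin(M[m],0),np.nanmax(M[m],0))
img=np.zeros((600,600),np.uint8)
ok=(M[:,2]>.05)&(M[:,2]<.2)&(M[:,0]>.2)&(M[:,0]<.8)&(M[:,1]>-.4)&(M[:,1]<.4)
Q=M[ok];print(Q.min(0),Q.max(0))
np.save('Q.npy',Q)
E
```

```text
scene 243 318 [ 0.548 -0.255  0.145]
scene 252 340 [ 0.545 -0.246  0.041]
scene 377 215 [0.62  0.127 0.092]
scene 402 200 [0.638 0.221 0.064]
scene 368 215 [0.603 0.116 0.092]
scene 285 388 [ 0.646 -0.284  0.012]
scene 368 370 [ 0.762 -0.165 -0.   ]
scene 322 158 [0.42  0.217 0.098]
scene 430 140 [0.624 0.396 0.112]
side 348 193 [ 0.536 -0.235  0.127]
side 346 222 [ 0.538 -0.245  0.036]
side 262 310 [0.633 0.122 0.089]
side 278 320 [0.598 0.139 0.09 ]
side 240 352 [0.651 0.198 0.059]
side 290 325 [0.574 0.146 0.091]
side 376 378 [0.416 0.229 0.108]
11422 [ 0.41042932 -0.25961961  0.10400712] [0.62624771 0.4185871  0.12498968]
[ 0.40897934 -0.26337029  0.05000047] [0.67936104 0.39999501 0.15078169]
```

View pics/c1.png

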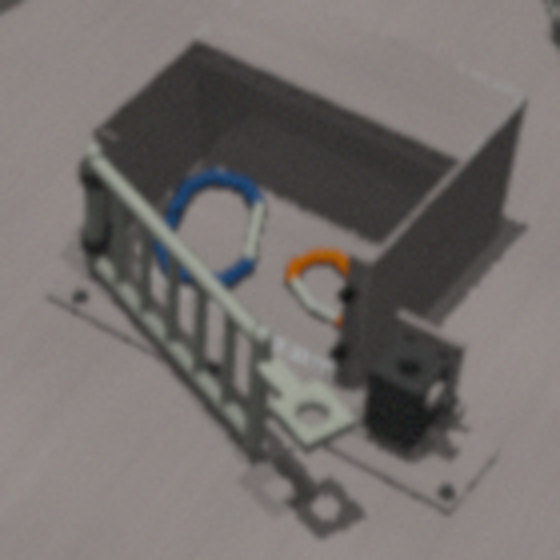

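View pics/c2.png

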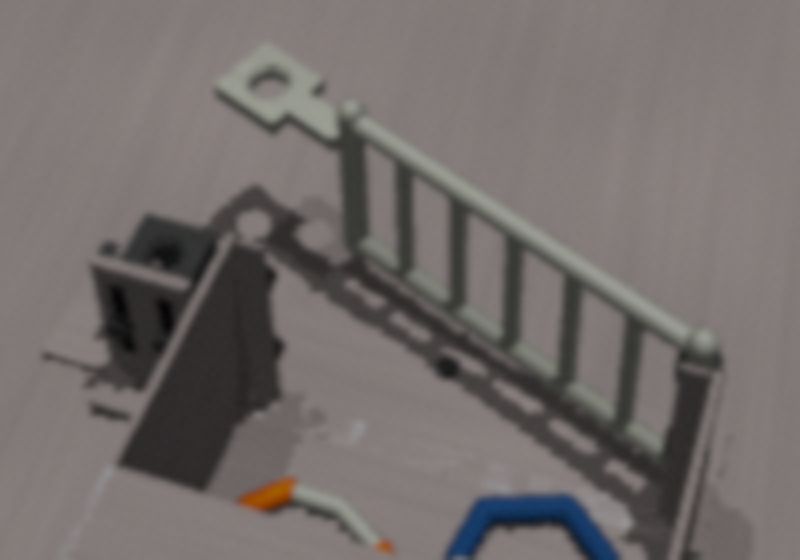

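The two crops show, in scene pixels, the eye hole at (378.5,217.5), bore mouth at (403,207), post top at (365.5,198.7) and hinge top at (323,153). In side pixels they are (267.5,310.7), (241,353.7), (287.5,316) and (375.7,375).

```bash
cat >> h.py <<'E'
def tri(a,pa,b,pb):
    A=np.zeros((3,3));y=np.zeros(3);L=[]
    for s,(u,v) in ((a,pa),(b,pb)):
        Rm,t=cam(s);d=Rm@np.array([(u-s['cx'])/s['fx'],(v-s['cy'])/s['fy'],1]);d/=np.linalg.norm(d)
        N=np.eye(3)-np.outer(d,d);A+=N;y+=N@t;L.append((N,t))
    x=np.linalg.solve(A,y);return x,[np.linalg.norm(N@(x-t)) for N,t in L]
E
python3 - <<'E'
from h import *
import pickle
o,D=pickle.load(open('d0.pkl','rb'));a,b=D['scene'],D['side']
for n,p,q,h in [('eye',(378.5,217.5),(267.5,310.75),.092),('bore',(403,207),(241,353.7),.068),('post',(365.5,198.7),(287.5,316),.114),('hinge',(323,153),(375.7,375),.114)]:
    x,e=tri(a,p,b,q);print(n,x.round(4),np.round(e,4),plane(a,*p,h).round(4),plane(b,*q,h).round(4))
Q=np.load('Q.npy')
W=Q[(Q[:,2]>.108)&(Q[:,2]<.118)&(Q[:,1]>.2)]
r=cv2.minAreaRect((W[:,:2]*1000).astype(np.float32));print('rect',r,cv2.boxPoints(r))
# knob
S=cloud(a);T=cloud(b)
for n,P,s in (('sc',S,a),('sd',T,b)):
    m=(abs(P[...,0]-.54)<.05)&(abs(P[...,1]+.25)<.05)
    for lo,hi in ((.03,.04),(.09,.1),(.11,.14),(.141,.16)):
        k=m&(P[...,2]>lo)&(P[...,2]<hi); 
        if k.any(): print(n,lo,k.sum(),P[k].min(0).round(4),P[k].max(0).round(4),P[k].mean(0).round(4))
    for u in []:pass
M=np.concatenate([S.reshape(-1,3),T.reshape(-1,3)])
k=(abs(M[:,0]-.54)<.05)&(abs(M[:,1]+.25)<.05)&(M[:,2]>.031)&(M[:,2]<.039)
r=cv2.minAreaRect((M[k,:2]*1000).astype(np.float32));print('park',r)
m=(abs(M[:,0]-.645)<.05)&(abs(M[:,1]-.205)<.05)&(M[:,2]>.05)
print(np.histogram(M[m,2],np.arange(.05,.1,.003)))
E
```

```text
eye [0.6238 0.1229 0.0899] [0.0015 0.0015] [0.6259 0.1217 0.092 ] [0.6217 0.1241 0.092 ]
bore [0.6481 0.2035 0.0622] [0.0017 0.0017] [0.6513 0.199  0.068 ] [0.6445 0.2068 0.068 ]
post [0.5799 0.1421 0.1088] [0.001 0.001] [0.5829 0.138  0.114 ] [0.5776 0.146  0.114 ]
hinge [0.4179 0.2239 0.1076] [0.0008 0.0008] [0.4226 0.2178 0.114 ] [0.4173 0.2279 0.114 ]
rect ((517.1424560546875, 301.9051513671875), (209.28858947753906, 205.8072967529297), 86.33023071289062) [[407.75195 204.06186]
 [613.13727 190.889  ]
 [626.53296 399.74844]
 [421.14764 412.9213 ]]
sc 0.03 526 [ 0.5086 -0.2804  0.03  ] [ 0.5725 -0.2157  0.0399] [ 0.5431 -0.2508  0.0358]
sc 0.09 25 [ 0.5283 -0.2624  0.0934] [ 0.5543 -0.2361  0.1   ] [ 0.5463 -0.2537  0.0975]
sc 0.11 113 [ 0.5295 -0.2597  0.1106] [ 0.5525 -0.2378  0.1398] [ 0.5462 -0.2528  0.1256]
sc 0.141 113 [ 0.5293 -0.2587  0.141 ] [ 0.5512 -0.2364  0.1508] [ 0.5412 -0.2485  0.1446]
sd 0.03 253 [ 0.5071 -0.2772  0.03  ] [ 0.5711 -0.2129  0.0391] [ 0.5392 -0.2411  0.0349]
sd 0.09 26 [ 0.5261 -0.2493  0.0939] [ 0.5547 -0.2292  0.1   ] [ 0.5371 -0.2354  0.0978]
sd 0.11 114 [ 0.5283 -0.2476  0.1101] [ 0.5521 -0.2318  0.1398] [ 0.5393 -0.2377  0.125 ]
sd 0.141 44 [ 0.5297 -0.2558  0.141 ] [ 0.5508 -0.2341  0.1468] [ 0.5398 -0.244   0.144 ]
park ((540.4720458984375, -245.50706481933594), (54.535160064697266, 52.59532928466797), 65.86844635009766)
(array([ 70, 109, 110, 105, 183, 318,  93,  65,  78, 122,  67,  31,  39,
        25,  37,  24]), array([0.05 , 0.053, 0.056, 0.059, 0.062, 0.065, 0.068, 0.071, 0.074,
       0.077, 0.08 , 0.083, 0.086, 0.089, 0.092, 0.095, 0.098]))
```

Gate angle comes out at about 0.37 rad, with the hinge near (0.420,0.222), the bore near (0.648,0.203) and the knob near (0.540,-0.247). These agree with the sizes given: hinge–bore 229 mm and hinge–eye 227 mm, against 230. Next I move to the outside of the gate.

```bash
python3 -c "
import station;print({k:v for k,v in vars(station).items() if not k.startswith('_')})" | cut -c1-600
python3 -m inch '[[[0,0,0.206],[399,-394,0],-1],[[0,0,0.206],[399,-394,0],-1],[[0,0,0.206],[399,-394,0],-1],[[0,0,0.206],[399,-394,0],-1],[[0,0,0.206],[399,-394,0],-1],[[0,0,0.206],[399,-394,0],-1],[[0,0,0.206],[399,-394,0],-1],[[0,0,0.206],[399,-394,0],-1],[[0,0,0.206],[399,-394,0],-1],[[0,0,0.206],[399,-394,0],-1]]' 40
```

```text
{'snapshot': <function make.<locals>.drawn_camera at 0x7f722dff8180>, 'sign_off': <function connect.<locals>.done at 0x7f722df6b7e0>, 'get_obs': <function make.<locals>.<lambda> at 0x7f722dff8680>, 'MotionError': <class 'station.MotionError'>, 'tcp_to_tips': 0.1734}
t: 1.4
eef_pos: [0.5513, 0.1058, 0.4028]
tcp_rot: [-0.14, -3.137, 0.002]
ft_force: [-0.1, 0.2, 0.1]
finger_gap: -0.0
```

```bash
python3 -m inch '[[[0,0,0],[-2,3,-140],-1],[[0,0,0],[-2,3,-140],-1],[[0,0,0],[-2,3,-140],-1],[[0,0,0],[5,20,-140],-1],[[0,0,0],[12,37,-140],-1],[[0,0,0],[18,50,-140],-1]]'
```

```text
t: 2.15
eef_pos: [0.5688, 0.1611, 0.2684]
tcp_rot: [0.129, 3.133, 0.002]
ft_force: [-0.9, -1.4, 1.5]
finger_gap: -0.0003
```

```bash
python3 -m inch '[[[0,0,0],[3,7,0],-1],[[0,0,0],[6,14,0],-1],[[0,0,0],[8,19,0],-1],[[0,0,0],[9,23,0],-1]]'
```

```text
t: 2.65
eef_pos: [0.5761, 0.1822, 0.2645]
tcp_rot: [-0.132, -3.139, 0.0]
ft_force: [0.2, -0.7, 0.3]
finger_gap: -0.0004
```

```bash
python3 -m inch '[[[0,0,0],[0,2,0],-1],[[0,0,0],[0,4,0],-1]]'; python3 -m inch '[[[0,0,0],[0,2,0],-1],[[0,0,0],[0,3,0],-1]]'
```

```text
t: 2.9
eef_pos: [0.576, 0.186, 0.2646]
tcp_rot: [-0.132, -3.139, 0.0]
ft_force: [0.9, -0.5, 0.0]
finger_gap: 0.0
t: 3.15
eef_pos: [0.576, 0.1891, 0.2647]
tcp_rot: [-0.132, -3.139, 0.0]
ft_force: [0.1, 0.3, -0.7]
finger_gap: 0.0003
```

```bash
for i in 1 2; do python3 -m inch '[[[0,0,0],[0,2,0],-1],[[0,0,0],[0,2,0],-1]]' | grep -E 'pos|force'; done; python3 - <<'E'
from h import *
import pickle
D={}
a=snapshot('scene');b=snapshot('side');save(a,'scene1');save(b,'side1');pickle.dump((a,b),open('d1.pkl','wb'))
f=lambda x,k:cv2.resize(x,None,fx=k,fy=k,interpolation=cv2.INTER_CUBIC)[:,:,::-1]
cv2.imwrite('pics/c3.png',np.hstack([f(a['color'][130:250,310:430],3.3),f(b['color'][290:410,200:320],3.3)]))
E
```

```text
eef_pos: [0.576, 0.1909, 0.2647]
ft_force: [0.7, -1.6, -0.2]
eef_pos: [0.5761, 0.1917, 0.2647]
ft_force: [-0.4, -5.0, 1.1]
```

View pics/c3.png

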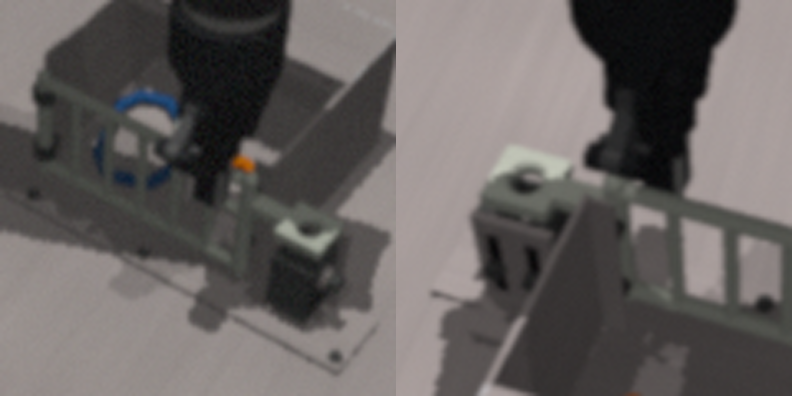

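The gate now meets its buffers: 5 N of resistance, and the lug sits over the catch block. The eye is at scene (404.8,198.8) and side (240,345.5). I'll push 1 mm more, hold, and back off.

```bash
python3 -m inch '[[[0,0,0],[0,1.5,0],-1],[[0,0,0],[0,1.5,0],-1],[[0,0,0],[0,1.5,0],-1]]'; python3 -m inch '[[[0,0,0],[0,-20,0],-1],[[0,0,0],[0,-40,0],-1],[[0,0,0],[80,-40,60],-1],[[0,0,0],[125,-20,110],1],[[0,0,0],[125,-20,110],1],[[0,0,0],[125,-20,110],1]]'; python3 - <<'E'
from h import *
import pickle
a,b=pickle.load(open('d1.pkl','rb'))
p,q=(404.8,198.8),(240,345.5)
print(tri(a,p,b,q),plane(a,*p,.092),plane(b,*q,.092))
o=get_obs();s=snapshot('wrist');save(s,'w1');pickle.dump((o,s),open('w1.pkl','wb'));print(o['eef_pos'],cam(s,o))
E
```

```text
t: 4.12
eef_pos: [0.5761, 0.1923, 0.2647]
tcp_rot: [-0.135, -3.139, 0.011]
ft_force: [0.1, -8.8, 1.7]
finger_gap: -0.0001
t: 4.88
eef_pos: [0.7036, 0.174, 0.3766]
tcp_rot: [0.132, 3.133, 0.003]
ft_force: [0.7, -0.7, -0.1]
finger_gap: 0.0544
(array([0.64731468, 0.20549409, 0.0877099 ]), [np.float64(0.0025532961944711944), np.float64(0.0025532961944711506)]) [0.65092712 0.20271001 0.092     ] [0.6433396  0.20760354 0.092     ]
[0.7036468  0.17398322 0.37660576] (array([[ 0.08556228,  0.95593308,  0.28083988],
       [ 0.99632551, -0.08317253, -0.02044053],
       [ 0.00381839,  0.28155687, -0.95953694]]), array([0.6333915 , 0.18166866, 0.34632515]))
```

View pics/w1.png

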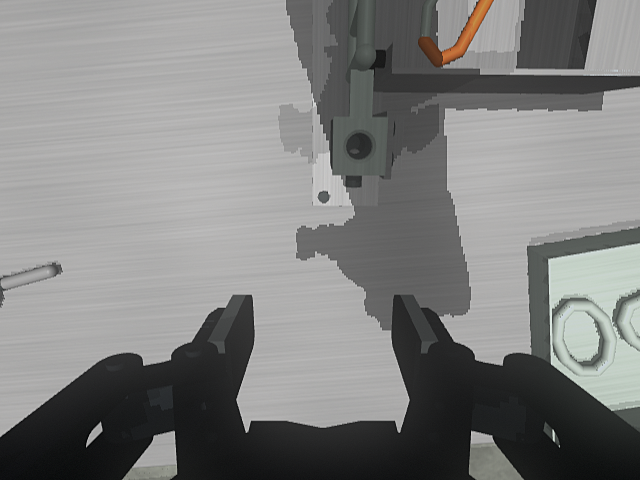

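The wrist view from above shows the eye ring centred near (359,145), the bore visible inside it, and the post at (365,57). I'll measure these by blob.

```bash
python3 - <<'E'
from h import *
import pickle
o,s=pickle.load(open('w1.pkl','rb'))
P=cloud(s,o);g=s['color'].mean(2)
c=g[120:175,325:395]; m=(c<75).astype(np.uint8)
n,l,st,ce=cv2.connectedComponentsWithStats(m)
for i in range(1,n):
    if st[i,4]>20:print(st[i],ce[i]+[325,120])
cv2.imwrite('pics/w1c.png',cv2.resize(s['color'][110:190,320:400,::-1],None,fx=7,fy=7,interpolation=cv2.INTER_NEAREST))
print(g[145,330:392].astype(int)); print(g[125:172,359].astype(int))
print('z row',P[145,330:392,2].round(3))
print('lug/post',P[125,345],P[57,365],P[20:100:8,362].round(4))
for h in (.092,.065):print(plane(s,359,145,h,o))
# catch block top visible beside the lug
print([P[v,u].round(3) for v,u in ((135,390),(150,390),(165,388),(182,353))])
E
```

```text
[  4   0   4  49 135] [331.07407407 143.73333333]
[68  0  2 17 25] [393.64 129.12]
[63  9  4  9 24] [389.25       132.79166667]
[ 21  11  27  29 574] [359.03135889 145.33449477]
[62 20  8 35 82] [390.3902439  152.98780488]
[ 62  46  55 101  97  96  95  94  92  93  96  95  95  85  82  86  53  49
  50  51  49  50  50  50  50  49  49  49  50  42  44  42  41  41  41  44
  44  44  44  45  45  52  67  82  78  78  90  94  94  93  90  89  91  91
  92  90  86  72  74  73  73  74]
[95 95 95 97 88 76 79 66 44 41 43 41 40 40 41 46 48 48 48 47 42 44 43 43
 43 46 55 51 44 48 49 48 48 49 68 88 91 90 92 95 95 95 95 94 94 94 95]
z row [0.019 0.055 0.067 0.094 0.094 0.093 0.093 0.094 0.095 0.093 0.094 0.094
 0.094 0.093 0.092 0.092 0.065 0.024 0.024 0.022 0.023 0.023 0.024 0.025
 0.023 0.023 0.023 0.022 0.022 0.024 0.03  0.039 0.047 0.053 0.06  0.064
 0.066 0.065 0.067 0.067 0.067 0.068 0.089 0.09  0.093 0.093 0.093 0.092
 0.092 0.093 0.094 0.094 0.092 0.093 0.094 0.093 0.092 0.082 0.081 0.082
 0.081 0.081]
lug/post [0.63301654 0.19674815 0.09272672] [0.5986519  0.20872108 0.11492482] [[0.5796 0.2086 0.1107]
 [0.5835 0.2084 0.1107]
 [0.5872 0.2083 0.1095]
 [0.5911 0.2081 0.1095]
 [0.596  0.2073 0.1147]
 [0.5999 0.2071 0.1142]
 [0.6029 0.2078 0.1059]
 [0.6057 0.2089 0.0935]
 [0.6101 0.2087 0.0928]
 [0.6148 0.2083 0.0939]]
[0.64590062 0.20480051 0.092     ]
[0.64722863 0.20725626 0.065     ]
[array([0.642, 0.226, 0.082]), array([0.651, 0.226, 0.081]), array([0.661, 0.224, 0.082]), array([0.674, 0.202, 0.058])]
```

View pics/w1c.png

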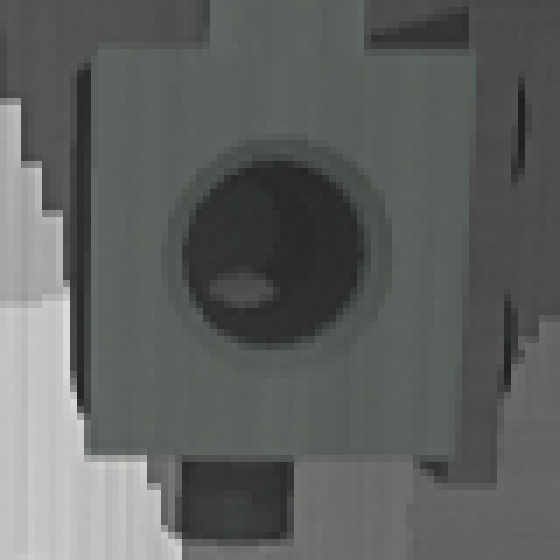

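The hole is centred at (359,146), with the ball visible in the bore. Catch top reads about 67 mm and the bore floor about 23 mm, which matches the 44 mm depth and puts the knob at 140 mm when home. I'll fit the bore axis from its wall points.

```bash
python3 - <<'E'
from h import *
import pickle
from scipy.optimize import least_squares
o,s=pickle.load(open('w1.pkl','rb'));P=cloud(s,o)[125:170,338:382].reshape(-1,3)
c0=np.array([.6465,.205]);d=np.hypot(*(P[:,:2]-c0).T)
w=P[(P[:,2]>.029)&(P[:,2]<.063)&(d<.012)]
f=least_squares(lambda c:np.hypot(*(w[:,:2]-c).T)-.0065,c0,loss='soft_l1',f_scale=.0007);print(len(w),f.x,np.abs(f.fun).mean(),w.min(0),w.max(0))
t=P[(P[:,2]>.0635)&(P[:,2]<.071)&(d<.0125)];print('rim',len(t),t.mean(0),t.min(0),t.max(0))
b=P[(P[:,2]<.026)&(d<.012)];print('floor',len(b),np.median(b[:,2]),b.min(0),b.max(0))
print('eye',plane(s,359.2,146,.092,o))
E
python3 -m inch '[[[0,0,0],[-60,-60,40],1],[[0,0,0],[-167,-424,40],1],[[0,0,0],[-167,-424,40],1],[[0,0,0],[-167,-424,40],1],[[0,0,0],[-167,-424,40],1],[[0,0,0],[-167,-424,40],1],[[0,0,0],[-167,-424,40],1],[[0,0,0],[-167,-424,40],1],[[0,0,0],[-167,-424,40],1],[[0,0,0],[-167,-424,40],1]]'
python3 - <<'E'
from h import *
import pickle
o=get_obs();s=snapshot('wrist');save(s,'w2');pickle.dump((o,s),open('w2.pkl','wb'));print(o['eef_pos'],o['joint_positions'])
E
```

```text
112 [0.64638188 0.20499171] 0.0004743249471608548 [0.64149446 0.20125278 0.02947937] [0.65352851 0.21144426 0.06257434]
rim 261 [0.64905342 0.20870325 0.06632466] [0.63904388 0.19793435 0.06355265] [0.6567839  0.21538841 0.06869033]
floor 150 0.023249994311525635 [0.64188194 0.20125056 0.02161806] [0.65258076 0.2113126  0.02570208]
eye [0.64652725 0.20489052 0.092     ]
t: 6.18
eef_pos: [0.5331, -0.2486, 0.4138]
tcp_rot: [-0.132, -3.137, -0.003]
ft_force: [0.6, -0.1, 0.7]
finger_gap: 0.0855
[ 0.5330614  -0.24859454  0.41376752] [-5.50573384e-01  2.20446821e-01  3.07577164e-01  1.66020195e+00
  8.91524485e-04 -4.66724972e-01]
```

View pics/w2.png

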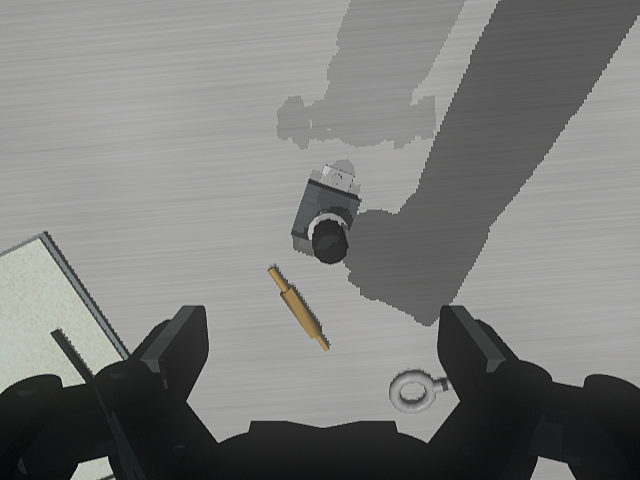

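The bore at (0.6464,0.2050) and the eye at (0.6465,0.2049) agree. In this view the knob top is at about (330,242) and the gauge at (300,308), clear of the jaws once they are down.

```bash
python3 - <<'E'
from h import *
import pickle
o,s=pickle.load(open('w2.pkl','rb'));P=cloud(s,o)
m=(abs(P[...,0]-.54)<.04)&(abs(P[...,1]+.248)<.04)
for lo,hi in((.141,.15),(.11,.14),(.095,.103),(.033,.039)):
    k=m&(P[...,2]>lo)&(P[...,2]<hi);q=P[k];c,r=cv2.minEnclosingCircle((q[:,:2]*1000).astype(np.float32));print(lo,len(q),q[:,:2].min(0).round(4),q[:,:2].max(0).round(4),np.median(q[:,2]),c,r)
R_=R.from_rotvec(o['tcp_rot']).as_matrix();print(R_[:,1],R_[:,2])
E
```

```text
0.141 900 [ 0.524  -0.2532] [ 0.546  -0.2304] 0.1456997664262801 (535.5120849609375, -241.55198669433594) 11.79664421081543
0.11 303 [ 0.5235 -0.2538] [ 0.5411 -0.23  ] 0.1270448493508694 (535.4746704101562, -241.8485565185547) 11.998919486999512
0.095 374 [ 0.5211 -0.2574] [ 0.5436 -0.2271] 0.10165245111274279 (536.1625366210938, -242.3560333251953) 15.336585998535156
0.033 1798 [ 0.5063 -0.2764] [ 0.5583 -0.2122] 0.03697390055811006 (538.5275268554688, -244.3172149658203) 34.481971740722656
[0.08375255 0.99648492 0.00181996] [-0.00147262  0.00195015 -0.99999701]
```

```bash
python3 -m inch '[[[0,0,0],[1,5,-40],1],[[0,0,0],[1,5,-40],1],[[0,0,0],[1,5,-40],1],[[0,0,0],[1,5,-40],1]]'
python3 - <<'E'
from h import *
o=get_obs();s=snapshot('wrist');print(o['eef_pos'],np.abs(o['qvel']).max())
P=cloud(s,o)
m=(abs(P[...,0]-.54)<.04)&(abs(P[...,1]+.248)<.04)
for lo,hi in((.141,.15),(.095,.103),(.033,.039)):
    k=m&(P[...,2]>lo)&(P[...,2]<hi);q=P[k];c,r=cv2.minEnclosingCircle((q[:,:2]*1000).astype(np.float32));print(lo,len(q),np.median(q[:,2]),c,r)
R_=R.from_rotvec(o['tcp_rot']).as_matrix();print(R_[:,1],R_[:,2])
E
```

```text
t: 6.72
eef_pos: [0.5357, -0.2444, 0.3771]
tcp_rot: [0.13, 3.135, -0.003]
ft_force: [-0.1, 0.7, -0.2]
finger_gap: 0.0852
[ 0.53567408 -0.24437381  0.377099  ] 0.004773755912934275
0.141 1224 0.14562536290139758 (535.4126586914062, -241.61424255371094) 11.840007781982422
0.095 508 0.1015983450880792 (536.1685791015625, -242.5294647216797) 15.31624984741211
0.033 2229 0.036981732205895235 (538.7258911132812, -244.30897521972656) 34.96802520751953
[ 0.08304826  0.99654397 -0.00176138] [ 0.00337846 -0.00204903 -0.99999219]
```

Knob at (0.5356,-0.242), leaning about 2° in its loose hole, with its centre at z ≈ 0.1236. Descend and grasp.

```bash
python3 -m inch '[[[0,0,0],[0,2.4,-50],1],[[0,0,0],[0,2.4,-90],1],[[0,0,0],[0,2.4,-97],1],[[0,0,0],[0,2.4,-97],1]]' 40; python3 -m inch '[[[0,0,0],[0,0,0],-1],[[0,0,0],[0,0,0],-1],[[0,0,0],[0,0,0],-1],[[0,0,0],[0,0,0],-1],[[0,0,0],[0,0,0],-1],[[0,0,0],[0,0,0],-1]]'
```

```text
t: 7.28
eef_pos: [0.5354, -0.2423, 0.279]
tcp_rot: [0.132, 3.138, -0.001]
ft_force: [-0.5, -0.7, 0.5]
finger_gap: 0.0859
t: 8.02
eef_pos: [0.5353, -0.2427, 0.2787]
tcp_rot: [0.132, 3.137, -0.004]
ft_force: [-0.2, -2.7, 3.2]
finger_gap: 0.021
```

```bash
python3 -m inch '[[[0,0,0],[0,0,15],-1],[[0,0,0],[0,0,35],-1],[[0,0,0],[0,0,80],-1],[[0,0,0],[0,0,130],-1],[[0,0,0],[0,0,130],-1],[[0,0,0],[0,0,130],-1]]'
python3 - <<'E'
from h import *
o=get_obs();s=snapshot('wrist');b=snapshot('side');save(s,'w3');print(o['eef_pos'],o['ft_force'],o['finger_gap'])
import pickle;pickle.dump((o,s),open('w3.pkl','wb'))
im=np.hstack([cv2.resize(s['color'],(400,300)),cv2.resize(b['color'],(400,300))])[:,:,::-1]
cv2.imwrite('pics/h3.png',im)
E
```

```text
t: 8.78
eef_pos: [0.5349, -0.2414, 0.4063]
tcp_rot: [-0.131, -3.137, -0.004]
ft_force: [1.1, -0.3, -2.0]
finger_gap: 0.0209
[ 0.53494411 -0.24142832  0.40633651] [ 1.11021066 -0.30177001 -2.02902083] 0.02090603165252115
```

View pics/h3.png

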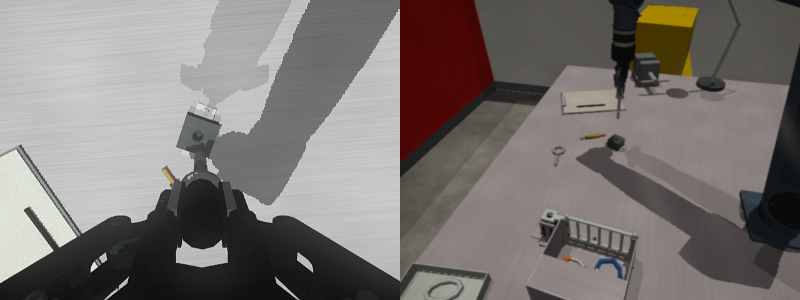

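Pin is held (weight seen, −2 N). I'll fit the shank axis from the wrist view's points.

```bash
cat > axis.py <<'E'
from h import *
from scipy.optimize import least_squares
def axis(o,s):
    P=cloud(s,o).reshape(-1,3);e=o['eef_pos'];zt=e[2]-.155-.117
    k=(np.hypot(*(P[:,:2]-e[:2]).T)<.016)&(P[:,2]>zt+.006)&(P[:,2]<zt+.082);q=P[k];h=q[:,2]-zt
    f=least_squares(lambda p:np.hypot(q[:,0]-p[0]-p[2]*h,q[:,1]-p[1]-p[3]*h)-.006,[e[0],e[1],0,0],loss='soft_l1',f_scale=.0007)
    print('n',len(q),'tip-tcp mm',(f.x[:2]-e[:2])*1e3,'slope',f.x[2:],'res',np.abs(f.fun).mean())
    tip=P[(np.hypot(*(P[:,:2]-e[:2]).T)<.012)&(P[:,2]>zt-.02)];print('lowest',np.nanpercentile(tip[:,2],[0,2,10]),zt)
    return f.x
E
python3 - <<'E'
from axis import *
import pickle
axis(*pickle.load(open('w3.pkl','rb')))
E
```

```text
n 544 tip-tcp mm [3.50603337 0.52873611] slope [-0.02979733  0.01318369] res 0.00028590715942147067
lowest [0.13698491 0.15709939 0.22974146] 0.1343365144776305
```

```bash
python3 -m inch '[[[0.013,0.03,0],[116,442,5],-1],[[0.013,0.03,0],[116,442,5],-1],[[0.013,0.03,0],[116,442,5],-1],[[0.013,0.03,0],[116,442,5],-1],[[0.013,0.03,0],[116,442,5],-1],[[0.013,0.03,0],[116,442,5],-1],[[0.013,0.03,0],[116,442,5],-1],[[0.013,0.03,0],[116,442,5],-1],[[0.013,0.03,0],[116,442,5],-1],[[0.013,0.03,0],[116,442,5],-1]]'
python3 -m inch '[[[0,0,0],[0,0,0],-1],[[0,0,0],[0,0,0],-1],[[0,0,0],[0,0,0],-1]]' >/dev/null
cat > chk.py <<'E'
from axis import *
import sys,pickle
o=get_obs();s=snapshot('wrist');n=sys.argv[1];save(s,n);pickle.dump((o,s),open(n+'.pkl','wb'));print(o['eef_pos'],o['ft_force'])
x=axis(o,s);print('tip',x[:2])
P=cloud(s,o).reshape(-1,3)
k=(abs(P[:,2]-.0925)<.003)&(np.hypot(*(P[:,:2]-[.6465,.205]).T)<.03);q=P[k];print('lug pts',len(q),q.min(0),q.max(0))
Rm,t=cam(s,o)
for p in ([.6465,.2049,.092],[x[0],x[1],o['eef_pos'][2]-.272]):
    c=Rm.T@(np.array(p)-t);print('px',c[0]/c[2]*s['fx']+s['cx'],c[1]/c[2]*s['fy']+s['cy'])
E
python3 chk.py w4
```

```text
t: 10.12
eef_pos: [0.6509, 0.199, 0.4114]
tcp_rot: [-0.132, -3.106, -0.016]
ft_force: [0.7, -0.2, -1.8]
finger_gap: 0.0209
[0.65101991 0.19919721 0.41309457] [-0.46678491 -0.07057725 -0.83611967]
n 544 tip-tcp mm [-4.00797851  3.3788456 ] slope [-0.00251194  0.00262012] res 0.0002932915383713708
lowest [0.14386359 0.15411916 0.18497783] 0.14109457470334408
tip [0.64701193 0.20257606]
lug pts 1732 [0.61666012 0.18675269 0.0895444 ] [0.66591877 0.22275249 0.09523231]
px 322.341396537851 232.14875725741837
px 319.73155463884444 249.96612400754756
```

View pics/w4.png

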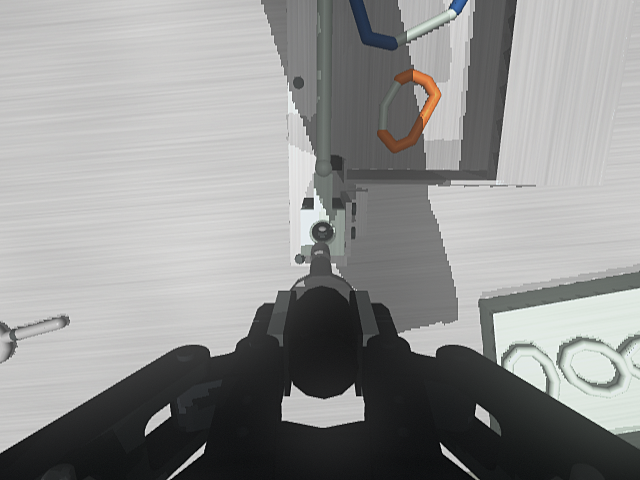

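The eye is at (322,232), exactly where predicted, and the pin is upright. I need about −0.6 mm in x and +2.4 mm in y. I'll lower to just above the lug and recheck.

```bash
python3 -m inch '[[[0,0,0],[-0.6,2.4,0],-1],[[0,0,0],[-0.6,2.4,-20],-1],[[0,0,0],[-0.6,2.4,-38],-1],[[0,0,0],[-0.6,2.4,-38],-1],[[0,0,0],[-0.6,2.4,-38],-1]]'; python3 chk.py w5; python3 - <<'E'
import cv2
i=cv2.imread('pics/w5.png');cv2.imwrite('pics/w5c.png',cv2.resize(i[170:290,250:400],None,fx=4,fy=4,interpolation=cv2.INTER_CUBIC))
E
```

```text
t: 11.18
eef_pos: [0.6504, 0.2026, 0.3755]
tcp_rot: [-0.13, -3.109, -0.019]
ft_force: [0.6, -0.9, -0.4]
finger_gap: 0.0209
[0.65040825 0.20255093 0.37545435] [ 0.57871327 -0.94814883 -0.4361141 ]
n 543 tip-tcp mm [-3.95072836  3.38097201] slope [-0.00321356  0.00228024] res 0.0002987754012803285
lowest [0.08525769 0.09201636 0.11856564] 0.10345435214272992
tip [0.64645752 0.2059319 ]
lug pts 2189 [0.61660696 0.1867359  0.08954156] [0.66573722 0.22307263 0.09546538]
px 318.1157901751082 245.65003004328221
px 319.711942199942 249.95415349981312
```

View pics/w5c.png

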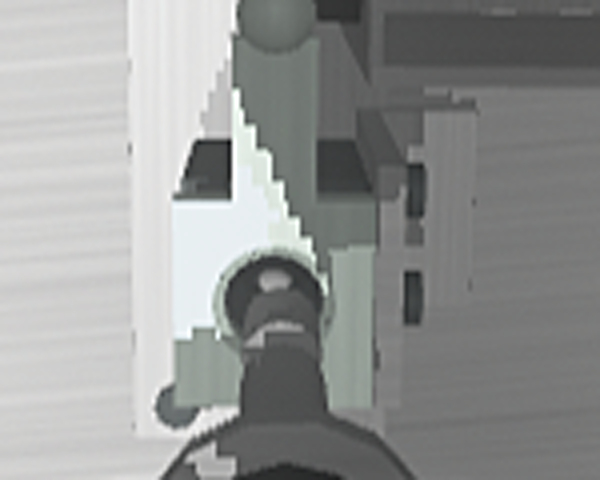

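The nose is over the eye, slightly to the right; I'll correct y by −0.9 mm and enter the eye.

```bash
python3 -m inch '[[[0,0,0],[0,-0.9,0],-1],[[0,0,0],[0,-0.9,-8],-1],[[0,0,0],[0,-0.9,-16],-1],[[0,0,0],[0,-0.9,-24],-1],[[0,0,0],[0,-0.9,-28],-1],[[0,0,0],[0,-0.9,-28],-1]]'; python3 chk.py w6 | head -4
python3 -m inch '[[[0,0,0],[0,0,-2],-1],[[0,0,0],[0,0,-4],-1],[[0,0,0],[0,0,-6],-1],[[0,0,0],[0,0,-6],-1]]'
```

```text
t: 11.98
eef_pos: [0.6502, 0.2015, 0.3459]
tcp_rot: [-0.13, -3.107, -0.018]
ft_force: [-0.0, -0.4, -1.9]
finger_gap: 0.0211
[0.65024288 0.20146457 0.34586385] [-0.02323493 -0.43414439 -1.85115622]
n 1387 tip-tcp mm [-4.70264164 -3.30862199] slope [0.00093499 0.13697403] res 0.0038257200126932908
lowest [0.06003238 0.06839447 0.0930349 ] 0.07386384690738802
tip [0.64554024 0.19815594]
t: 12.52
eef_pos: [0.6504, 0.2015, 0.3404]
tcp_rot: [-0.13, -3.108, -0.018]
ft_force: [-0.2, -0.3, -0.2]
finger_gap: 0.0207
```

```bash
for i in 1 2 3; do python3 -m inch '[[[0,0,0],[0,0,-1],-1],[[0,0,0],[0,0,-2],-1],[[0,0,0],[0,0,-2],-1]]' | grep -E 'pos|force|t:'; done
```

```text
t: 12.9
eef_pos: [0.6504, 0.2015, 0.3386]
tcp_rot: [-0.13, -3.108, -0.018]
ft_force: [0.4, 0.1, -1.7]
t: 13.28
eef_pos: [0.6504, 0.2015, 0.3365]
tcp_rot: [-0.13, -3.108, -0.018]
ft_force: [0.6, -0.7, -1.1]
t: 13.65
eef_pos: [0.6505, 0.2015, 0.3346]
tcp_rot: [-0.13, -3.109, -0.018]
ft_force: [0.6, 0.1, -0.3]
```

The nose is in the bore with no contact force. Next I feel for the ball.

```bash
for i in 1 2 3 4 5; do python3 -m inch '[[[0,0,0],[0,0,-1],-1],[[0,0,0],[0,0,-2],-1],[[0,0,0],[0,0,-2],-1]]' | grep -E 'pos|force'; done
```

```text
eef_pos: [0.6505, 0.2015, 0.3326]
ft_force: [0.9, 0.2, -2.1]
eef_pos: [0.6505, 0.2015, 0.3306]
ft_force: [1.3, -0.1, -2.0]
eef_pos: [0.6505, 0.2015, 0.3286]
ft_force: [1.4, -0.5, -2.4]
eef_pos: [0.6504, 0.2015, 0.3266]
ft_force: [0.1, -0.2, -2.9]
eef_pos: [0.6504, 0.2015, 0.3247]
ft_force: [0.8, -0.3, -0.8]
```

```bash
for i in 1 2 3 4 5; do python3 -m inch '[[[0,0,0],[0,0,-1],-1],[[0,0,0],[0,0,-1],-1]]' | grep -E 'pos|force'; done
```

```text
eef_pos: [0.6504, 0.2015, 0.3239]
ft_force: [1.2, 0.1, -0.7]
eef_pos: [0.6505, 0.2014, 0.3237]
ft_force: [-0.9, -1.4, 3.0]
eef_pos: [0.6505, 0.2014, 0.3224]
ft_force: [0.1, -1.4, 4.0]
eef_pos: [0.6505, 0.2014, 0.3219]
ft_force: [-1.0, -1.4, 5.9]
eef_pos: [0.6505, 0.2015, 0.3209]
ft_force: [-0.1, -1.0, 5.8]
```

```bash
for i in 1 2 3 4 5 6 7; do python3 -m inch '[[[0,0,0],[0,0,-1],-1],[[0,0,0],[0,0,-1],-1]]' | grep -E 'pos|force|gap'; done
```

```text
eef_pos: [0.6506, 0.2015, 0.3191]
ft_force: [1.4, -0.1, 3.0]
finger_gap: 0.021
eef_pos: [0.6506, 0.2015, 0.3176]
ft_force: [1.6, -0.1, 3.7]
finger_gap: 0.0212
eef_pos: [0.6505, 0.2015, 0.3164]
ft_force: [0.8, 0.1, 3.1]
finger_gap: 0.0212
eef_pos: [0.6505, 0.2015, 0.3155]
ft_force: [0.7, -0.9, 2.9]
finger_gap: 0.0215
eef_pos: [0.6504, 0.2015, 0.3145]
ft_force: [1.5, -0.9, 2.7]
finger_gap: 0.0209
eef_pos: [0.6505, 0.2015, 0.3135]
ft_force: [0.5, -0.4, 3.0]
finger_gap: 0.0209
eef_pos: [0.6504, 0.2015, 0.3125]
ft_force: [2.1, -0.3, 3.3]
finger_gap: 0.0211
```

Past the ball's first resistance and dragging at about 3–5 N. I go on carefully.

```bash
for i in 1 2 3 4; do python3 -m inch '[[[0,0,0],[0,0,-1],-1],[[0,0,0],[0,0,-2],-1],[[0,0,0],[0,0,-2],-1]]' | grep -E 'pos|force'; done;echo; for i in 1 2 3; do python3 -m inch '[[[0,0,0],[0,0,-1],-1],[[0,0,0],[0,0,-1],-1]]' | grep -E 'pos|force'; done
```

```text
eef_pos: [0.6504, 0.2015, 0.3104]
ft_force: [1.4, -0.4, 3.5]
eef_pos: [0.6504, 0.2015, 0.3087]
ft_force: [-0.4, -0.2, 3.8]
eef_pos: [0.6504, 0.2015, 0.3065]
ft_force: [1.2, -0.8, 3.0]
eef_pos: [0.6504, 0.2015, 0.3046]
ft_force: [0.6, -0.1, 3.9]

eef_pos: [0.6504, 0.2015, 0.3036]
ft_force: [0.0, -1.0, 4.5]
eef_pos: [0.6504, 0.2015, 0.3027]
ft_force: [-0.3, -1.1, 5.0]
eef_pos: [0.6504, 0.2015, 0.3011]
ft_force: [1.1, -0.8, 2.8]
```

```bash
for i in 1 2 3; do python3 -m inch '[[[0,0,0],[0,0,-1],-1],[[0,0,0],[0,0,-1],-1]]' | grep -E 'pos|force'; done
```

```text
eef_pos: [0.6504, 0.2015, 0.2994]
ft_force: [2.0, -0.6, 0.4]
eef_pos: [0.6504, 0.2015, 0.2989]
ft_force: [1.5, -0.8, -1.3]
eef_pos: [0.6504, 0.2015, 0.2982]
ft_force: [1.4, 0.1, -1.7]
```

```bash
for i in 1 2; do python3 -m inch '[[[0,0,0],[0,0,-1],-1],[[0,0,0],[0,0,-1],-1]]' | grep -E 'pos|force'; done
```

```text
eef_pos: [0.6504, 0.2015, 0.2974]
ft_force: [1.4, -1.2, -2.3]
eef_pos: [0.6504, 0.2015, 0.2965]
ft_force: [1.4, -0.4, -2.1]
```

```bash
python3 -m inch '[[[0,0,0],[0,0,-0.7],-1],[[0,0,0],[0,0,-0.7],-1]]' | grep -E 'pos|force'; python3 -m inch '[[[0,0,0],[0,0,-0.7],-1],[[0,0,0],[0,0,-0.7],-1]]' | grep -E 'pos|force'
```

```text
eef_pos: [0.6504, 0.2015, 0.2959]
ft_force: [1.6, -0.8, -1.9]
eef_pos: [0.6504, 0.2015, 0.2952]
ft_force: [1.2, 0.5, -1.2]
```

```bash
for i in 1 2; do python3 -m inch '[[[0,0,0],[0,0,-0.7],-1],[[0,0,0],[0,0,-0.7],-1]]' | grep -E 'pos|force';done
```

```text
eef_pos: [0.6504, 0.2015, 0.2951]
ft_force: [0.6, -1.0, 0.5]
eef_pos: [0.6505, 0.2015, 0.295]
ft_force: [-0.7, -0.0, 4.6]
```

Firm bottom at TCP z = 0.295, as predicted, with only about 5–6 N. Release and retreat.

```bash
python3 -m inch '[[[0,0,0],[0,0,0.5],-0.3],[[0,0,0],[0,0,0.5],0],[[0,0,0],[0,0,0.5],0.2],[[0,0,0],[0,0,0.5],0.2],[[0,0,0],[0,0,0.5],0.2]]'; python3 -m inch '[[[0,0,0],[0,0,20],0.2],[[0,0,0],[0,0,70],0.2],[[0,0,0],[0,0,110],0.2],[[0,0,0],[40,-30,110],0.2],[[0,0,0],[40,-30,110],0.2],[[0,0,0],[40,-30,110],0.2]]'
python3 - <<'E'
from h import *
o=get_obs();s=snapshot('wrist');a=snapshot('scene');b=snapshot('side');print(o['ft_force'])
P=cloud(s,o).reshape(-1,3);d=np.hypot(*(P[:,:2]-[.6464,.205]).T);q=P[(d<.018)&(P[:,2]>.11)]
zt=np.percentile(q[:,2],90);t=q[q[:,2]>zt-.006]
print('knob top z',zt,cv2.minEnclosingCircle((t[:,:2]*1000).astype(np.float32)))
k=P[(d<.02)&(abs(P[:,2]-(zt-.044))<.003)];print('collar',len(k),cv2.minEnclosingCircle((k[:,:2]*1000).astype(np.float32)))
W=s['color'];f=cv2.resize
im=np.hstack([f(W,(400,300)),f(a['color'][130:250,300:460],(400,300))]);im=np.vstack([im,np.hstack([f(b['color'][280:400,200:360],(400,300)),f(b['color'],(400,300))])])
cv2.imwrite('pics/fin.png',im[:,:,::-1])
E
```

```text
t: 23.65
eef_pos: [0.6504, 0.2015, 0.2943]
tcp_rot: [-0.13, -3.108, -0.018]
ft_force: [0.2, 0.2, -0.6]
finger_gap: 0.0517
t: 24.4
eef_pos: [0.6905, 0.1713, 0.4036]
tcp_rot: [-0.131, -3.107, -0.019]
ft_force: [-0.7, -0.4, 0.3]
finger_gap: 0.0514
[-0.74208162 -0.37412855  0.30489932]
knob top z 0.16273853602689023 ((649.6515502929688, 204.27175903320312), 11.84567642211914)
collar 462 ((648.3770751953125, 204.2207794189453), 15.229433059692383)
```

View pics/fin.png

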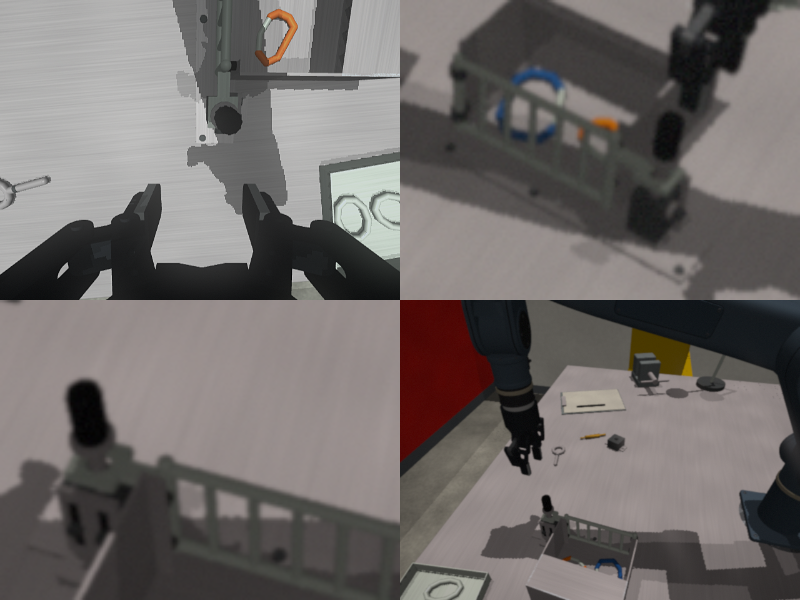

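Home: the knob centre is at about 140.7 mm (top 162.7 mm), roughly 3 mm off the axis with about a 1.5° lean. The gate is shut, the rejects and tools have not moved, and the gripper is clear.

```bash
python3 -c "
from station import *
print(sign_off(),get_obs()['t'])"
```

```text
the job is handed in; nothing more can be done
the job is handed in; nothing more can be done
```

I shut the gate, put the drop pin fully home in the catch block, let it go and handed the job in. About 24.5 s of the 64 s were used, and no verdict was reported.

- **Gate:** I pushed it shut until the buffers pushed back with about 9 N. Measured in the wrist view, the eye then lay within 0.2 mm of the bore axis.
- **Pin, by feel:** The ball met the nose at about 6 N read at the wrist and dragged at 3–5 N. It then snapped in and pulled the pin down. I stopped on the bottom at about 5 N, at the height worked out beforehand.
- **Last checks:** The knob centre was about 140.7 mm above the bench, against a predicted 140 mm and a limit of 156 mm. It stood about 3 mm off the axis and leaned about 1.5–2°, both within limits. The gripper was clear and the wrist force was at noise level.
- **By eye only:** The gate looked shut, and the rejects and tools looked unmoved, in the last pictures. I did not measure them again.
- **Disagreements:** The fixed cameras put the knob about 5 mm from where the wrist camera saw it. I put this down to calibration and the pin leaning in its loose hole, and used the wrist view.

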